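# Load plinth blanks into the gravity magazine and shut it

## Task

Feed the three dark-wood plinth blanks on the loading deck into the clear tube so that they lie flat on top of one another: slide them across the deck to the round mouth and let them drop in, never picking them up off the deck. Once all three are in, slide the blue shutter fully closed over the mouth. Leave the paint pot and the figure on the deck, and the glue bottle, tape dispenser and card of figures beside it, where they stand.

Things in the scene. Friction and masses are not known exactly. Their poses are not given: they have to be found in the camera images.
- magazine: Fixed gravity magazine: a white loading deck, 210 mm (x) by 190 mm (y), on a plywood base with four posts. Origin: centre of its underside, on the table; z up; +x runs from the open, rimless front edge (robot's side) to the shutter end. Deck top 37 mm above the origin, with low fences (see deck). Place differs at each start, yaw by up to 0.35 rad either way.
- deck (a point): Centre of the deck's top, 37 mm above the magazine's origin. Fences on the deck, none higher than 6 mm, at the magazine's x, y in mm: a rim along each side at y +-92; two slanting ones that funnel to the mouth, from (-5, +-58) to (25, +-28); from there two shutter rails straight back to x 105 at y +-27. Between and before the funnel the deck is bare.
- mouth (a point): Centre of the round mouth of the tube, at deck-top height, 25 mm ahead (+x) of the magazine's origin. The mouth is 43 mm across; the clear upright tube under it is 31 mm deep below the deck top, so three blanks stacked flat end 4 mm under the deck top.
- shutter (a joint): Blue sliding shutter over the mouth: 0 = fully closed (mouth covered, against its stop), 0.064 = fully open, in m; starts at 0.047 to 0.060, mouth clear. Slides along the magazine's x (closing is towards -x), about 1 N of friction, stays where it is left. Plate 50x48x4 mm, flat on the deck; a blank standing proud of the deck blocks it.
- shutter_tab (a point): Centre of the upright tab on the shutter, by which it is pushed or pinched: 8 mm thick along the magazine's x, 32 mm wide along y, top 25 mm above the deck, centre 14 mm above the deck. Closed, it is 12 mm beyond (+x of) the mouth's centre.
- blank_a_center (a point): Centre of a round dark-wood plinth blank, 40 mm across, 9 mm high, about 20 g, lying flat and loose on the loading deck on the right of its front half (seen from the robot). Polished, friction about 0.2; if it leans in the mouth a light tap from above lays it flat; its centre is 4.5 mm above what it lies on. The three are alike.
- blank_b_center (a point): Centre of a round dark-wood plinth blank, 40 mm across, 9 mm high, about 20 g, lying flat and loose on the loading deck in the middle of its front half (seen from the robot). Polished, friction about 0.2; if it leans in the mouth a light tap from above lays it flat; its centre is 4.5 mm above what it lies on. The three are alike.
- blank_c_center (a point): Centre of a round dark-wood plinth blank, 40 mm across, 9 mm high, about 20 g, lying flat and loose on the loading deck on the left of its front half (seen from the robot). Polished, friction about 0.2; if it leans in the mouth a light tap from above lays it flat; its centre is 4.5 mm above what it lies on. The three are alike.
- pot_3: Bystander: paint pot, green body and light-blue lid, 35x31x40 mm, standing on the deck outside the left fence; origin under its base.
- mini_grey: Bystander: dark grey miniature warrior with a spear on a 25 mm round base, 51 mm high, standing on the deck outside the right fence; origin under its base.
- glue_bottle: Bystander: dark glue bottle with yellow cap and needle, 22x31x118 mm, on the table to the right; origin under its base.
- boat_model: Bystander: black card 79x78 mm with half-painted figures, 24 mm high, on the table to the left; origin under it.
- tape_gun: Bystander: green tape dispenser, 25x70x80 mm, on the table to the right; origin under it.
There are look-alikes about, which are no part of the job. What is shaped like the part that bears blank_c_center but green or grey is not meant.

How it is judged:
On the way, in this order (a step that is already met when the one before it is completed fails the run):
1. all three blanks lie flat in the tube (horizontal distance between each of blank_a_center, blank_b_center, blank_c_center and mouth below 0.006 m and z of each of blank_a_center, blank_b_center, blank_c_center in the frame of magazine below 0.031 m and angle between the z axis of each of blank_a_center, blank_b_center, blank_c_center and the z axis of magazine, either way round below 0.12 rad), for 0.2 s.
2. the shutter is closed over them (value of joint shutter below 0.004 m), for 0.2 s.
At the end, for the whole second after the job is handed in: All three blanks are in the tube (centre within 6 mm of its axis and less than 31 mm above the magazine's underside, flat within 0.12 rad) and at rest, and the shutter is closed to within 4 mm (all of step 1 and value of joint shutter below 0.004 m and linear speed of each of blank_a, blank_b, blank_c below 0.02 m/s); the robot touches nothing.
It fails at once if a blank is lifted more than 20 mm off the deck (z of any of blank_a_center, blank_b_center, blank_c_center in the frame of magazine above 0.0615 m).
It fails at once if a listed bystander is moved more than 20 mm or tipped over (distance of any of pot_3, mini_grey, glue_bottle, boat_model, tape_gun from where it was at the start of the episode above 0.02 m or angle between any of pot_3, mini_grey, glue_bottle, boat_model, tape_gun's own z axis and vertical above 0.4 rad).
It also fails if it takes over 64 s, if anything falls off the work surface, if the arm or the gripper's body presses on something with over 40 N, if the wrist force passes 120 N, or if a joint passes its speed limit or range.

## Robot

A 7-joint arm with a two-finger parallel gripper is mounted at the origin on a cart in front of the work surface, level with it; the furniture and walls round the work are solid. World frame = base frame: x ahead of the robot, y to its left, z up, the work surface at z = 0. Lengths are in m, angles in rad, forces in N, time in s.
With the tool pointing down it reaches from about 0.35 to 0.9 m from the base axis. Payload 8.1 kg.
Tool frame: the origin (TCP) lies on the centre line of the jaws, within the pads' length; the fingertips stand 17 mm ahead of it and the grasp point (between the pads) lies 2 mm behind it; z points along the fingers, y is the line along which they close (so a half turn about z gives the same grasp; the last joint's range is limited). The gripper opens to 85 mm and grips with 20 to 120 N. Pads are 22 mm wide; open, the fingers measure 114 mm over their backs; the gripper's body (76 mm by 85 mm) begins 54 mm behind the grasp point. The pads swing forward as they close: fully open they stand 13 mm farther back than shut.
Start: joints at [1.128, 0.434, 0.025, 1.573, -0.012, 1.134, -0.075], TCP at [0.208, -0.589, 0.248] pointing down, gripper open.
Joint ranges: [-2.62, 2.62], [-0.44, 2.09], [-1.27, 1.32], [0.08, 2.57], [-1.32, 4.46], [0.12, 2], [-2.74, 2.74]. Speed limits (rad/s): [2.22, 2.22, 3.01, 3.01, 3.14, 3.14, 3.14].

## Interface

Orientations are given as a unit quaternion [w, x, y, z].
In Python, from workcell import get_obs, get_image, job_done, find_in, trace, landmark_of gives the robot as it stands. The module is installed in compiled form; this text tells all that it offers.
- The arm moves only by the tool play_rows, never from a script. Its argument "series" is a list of rows, each a list of 2 entries, a list of its own where there are three numbers: the shift along the tool's x, y, z scaled (see below), then the turn, a rotation vector about the tool's x, y, z scaled (see below). A call has exactly 5 rows; each row shifts and turns the commanded pose from where the row before left it, along the tool's axes as they then stand; what a row does not reach is not made up. The controller multiplies each number of a shift by 0.15 m and each number of a turn by 180 degrees. A row lasts 1/8 s, in which the tool goes at most 62.5 mm and 10.7 degrees, less where a joint would pass 70% of its speed; a pose out of reach is approached as far as the arm can. A call with a number of a shift or a turn outside -1 to 1 is refused whole. A call with a gripper value outside its range is refused whole. "claw" is the opening, from 0 (shut) to 1 (fully open), set as the call begins (left out, the last holds). The fingers move at their own pace and stop on an object; "force" is the grip in N (left out, the last holds). Time passes only in rows, so rows that do not move let the fingers close, or fill a call up. It gives the time, the measured TCP pose, the force, the opening and the grip force at its end, in the units of the state.
- get_obs(): the state, without advancing time (a new reading comes with each control period).
- get_image(name): name is "side" or "top" or "wrist"; returns a dict with "frame" (384x512x3 uint8, red, green, blue), "range_z" (384x512 float32, m along the optical axis (not along the pixel's ray), 0 where there is no reading), "fx", "fy", "cx", "cy" (pixels), "rvec" (rotation vector, rad) and "tvec" (3), from world to camera coordinates, as OpenCV has them. Camera axes: x right, y down, z forward; pixel columns grow to the right and rows downward; lengths in m; the calibration is good to about 2 mm. A picture is of the moment at which its call begins.
- job_done(): hands the job in; it is judged then, once.
Trained networks look in a picture, given as the dict that the camera call returned (one of the last four; its "shot" number tells which), for a name from the list of things; names that differ only in an ending like _2 or _b are one class to them, and where a whole thing is asked for, a point or a joint stands for the part that bears it (a point fixed in the world has none). Each returns a list of dicts, best first, with "p" (0 to 1); they miss things now and then, are a little off and sometimes report something else, mostly with a low value. They report only what shows in the picture. A call takes as long as a camera call. They do not tell look-alikes from the thing itself.
- find_in(picture, thing): "position" ([x, y, z] in m, in world coordinates, good to about 4 mm: the middle of the surface that is visible of it).
- trace(picture, thing): "region" (384x512 bool, what is visible of it).
- landmark_of(picture, thing): "position" ([x, y, z] in m, in world coordinates, good to about 4 mm: a listed point, or the origin of a listed thing).
The state is a dict: "t": time; "joints": joint angles; "dq": joint speeds; "tau": joint torques, N m; "eef_pos": TCP position; "ee_rot": TCP orientation; "ft_force": force on the tool from outside, world axes, zero at the start; "ft_torque": the same for the moment, N m; "opening": opening from 0.0 (shut) to 1.0 (fully open); "grip_force": force on a finger pad.
Only numpy, scipy, OpenCV 4.12 (cv2) and the standard library are available. Lean on these libraries where they do the work, as an engineer would, in place of code of your own. Each camera call takes 0.05 s, during which the arm holds its last target. There are 200 camera calls.

## Working session

There is one attempt and no reset: what is moved stays moved. The work goes in short steps, Python scripts to look and compute and a tool call to move; the robot and the scene stay as the last step left them, time stands still between calls to the robot, and variables do not carry over. Pictures are saved under pics/ and viewed, at most 10 in all, crops included, and the job is handed in when it is done.

Besides the shell and the picture viewer there is one more tool, called after "Call:" as name(argument=value, ...), one argument or row to a line, values as JSON. play_rows: Moves the arm, as the interface text tells. Shifts and turns lie within -1 to 1; 1 stands for 0.15 m of shift or 180 degrees of turn. Its arguments: {"type":"object","properties":{"series":{"type":"array","items":{"type":"array"}},"claw":{"type":"number"},"force":{"type":"number"}},"required":["series"]}

```bash
mkdir -p pics; cat > h.py <<'E'
import numpy as np, cv2
from workcell import *
def cam(n):
    p=get_image(n); R,_=cv2.Rodrigues(np.array(p['rvec'],float)); return p,R,np.array(p['tvec'],float).ravel()
def world(p,R,t,u,v,z=None):
    d=np.array([(u-p['cx'])/p['fx'],(v-p['cy'])/p['fy'],1.0])
    if z is None: return R.T@(d*p['range_z'][int(v),int(u)]-t)
    c=-R.T@t; r=R.T@d; return c+r*(z-c[2])/r[2]
def pix(p,R,t,X):
    c=R@np.array(X)+t; return p['fx']*c[0]/c[2]+p['cx'],p['fy']*c[1]/c[2]+p['cy']
def save(p,n): cv2.imwrite('pics/'+n,cv2.cvtColor(p['frame'],cv2.COLOR_RGB2BGR))
E
python3 - <<'E'
from h import *
o=get_obs(); print(o['t'],o['eef_pos'],o['ee_rot'],o['opening'],o['ft_force'])
for n in ['top','side']:
    p,R,t=cam(n); save(p,n+'0.png'); print(n,'cam at',-R.T@t)
    for k in ['magazine','deck','mouth','shutter_tab','blank_a_center','pot_3','mini_grey','glue_bottle','tape_gun','boat_model']:
        print(k,[(np.round(d['position'],4).tolist(),round(d['p'],2)) for d in landmark_of(p,k)[:6]])
E
```

```text
0.0 [ 0.20810795 -0.58884338  0.24754049] [-7.42662993e-04  9.85606623e-01  1.69053227e-01 -1.99802248e-04] 0.9985427216662691 [0.5353583  0.39367549 0.14834071]
top cam at [ 0.44536466 -0.07972232  1.21172176]
magazine [([0.5645, -0.2109, 0.0027], 0.67)]
deck [([0.5648, -0.2096, 0.0343], 0.63)]
mouth [([0.589, -0.2176, 0.0382], 0.57)]
shutter_tab [([0.6578, -0.2362, 0.0486], 0.73)]
blank_a_center []
pot_3 [([0.6611, -0.1656, 0.0402], 0.63), ([0.5873, -0.2172, 0.0382], 0.45), ([0.6518, -0.4741, 0.002], 0.43)]
mini_grey []
glue_bottle [([0.4785, -0.4593, -0.0029], 0.65)]
tape_gun [([0.6521, -0.4738, -0.0026], 0.73)]
boat_model [([0.4698, 0.278, -0.0005], 0.77), ([0.477, -0.4627, -0.0012], 0.51)]
side cam at [ 0.49882245 -0.97302254  0.69337064]
magazine [([0.5627, -0.2103, 0.0], 0.83)]
deck [([0.5686, -0.212, 0.0352], 0.89), ([0.6562, -0.2351, 0.052], 0.38)]
mouth [([0.5906, -0.2156, 0.0366], 0.8)]
shutter_tab [([0.6558, -0.2328, 0.0527], 0.51)]
blank_a_center [([0.4845, -0.2422, 0.0349], 0.58)]
pot_3 [([0.6591, -0.1692, 0.0357], 0.47)]
mini_grey [([0.6193, -0.2981, 0.0311], 0.41)]
glue_bottle [([0.4796, -0.461, -0.0006], 0.83), ([0.5911, -0.2156, 0.039], 0.28)]
tape_gun [([0.6477, -0.473, 0.0004], 0.95)]
boat_model [([0.4632, 0.2772, -0.0011], 0.51)]
```

```bash
python3 - <<'E'
import cv2
a=cv2.imread('pics/top0.png')
print(a.shape)
b=cv2.imread('pics/side0.png')
from h import *
p,R,t=cam('top'); u,v=map(int,pix(p,R,t,[0.565,-0.21,0.037])); 
print(u,v,p['fx'])
x0,y0=max(u-80,0),max(v-80,0)
c=cv2.resize(a[y0:y0+160,x0:x0+160],None,fx=3.7,fy=3.7,interpolation=cv2.INTER_CUBIC)
cv2.imwrite('pics/topcrop.png',c);print(x0,y0)
E
```

```text
(384, 512, 3)
296 195 371.5321800125183
216 115
```

View pics/topcrop.png

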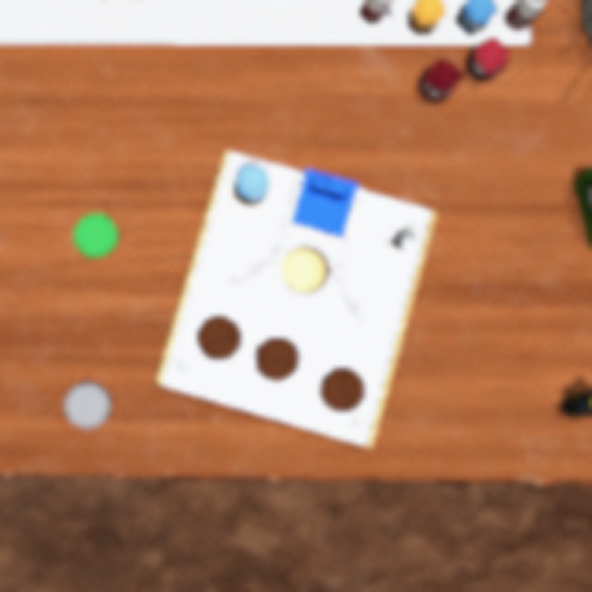

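View pics/side0.png

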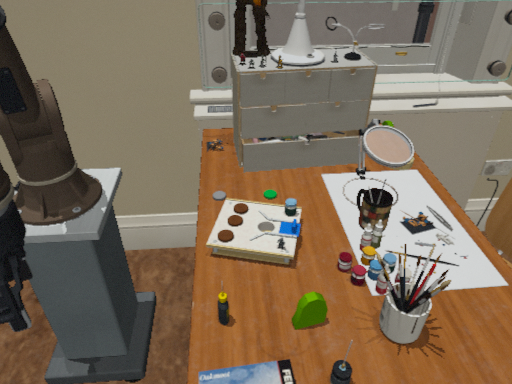

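The top crop shows the deck turned about -15°, the pale yellow mouth at crop (304,270), three brown blanks at (219,338), (277,358) and (342,389), and the blue shutter open. The green and grey discs off the deck are decoys. The side view agrees with this.

```bash
cat >> h.py <<'E'
def blobs(p,R,t,lo,hi,z,amin=30,roi=None):
    h=cv2.cvtColor(p['frame'],cv2.COLOR_RGB2HSV); m=cv2.inRange(h,np.array(lo),np.array(hi))
    n,l,s,c=cv2.connectedComponentsWithStats(m); out=[]
    for i in range(1,n):
        if s[i,4]<amin: continue
        w=world(p,R,t,*c[i],z)
        if 0.4<w[0]<0.75 and -0.36<w[1]<-0.08: out.append((w.round(4).tolist(),int(s[i,4])))
    return out
E
python3 - <<'E'
from h import *
p,R,t=cam('top')
h=cv2.cvtColor(p['frame'],cv2.COLOR_RGB2HSV)
for n,(u,v) in dict(brown=(216+277/3.7,115+358/3.7),mouth=(216+304/3.7,115+270/3.7),blue=(216+320/3.7,115+222/3.7),table=(240,200),deck=(216+300/3.7,115+310/3.7)).items(): print(n,h[int(v),int(u)],world(p,R,t,u,v).round(4))
print('brown',blobs(p,R,t,(0,100,30),(14,255,125),0.046))
print('yellow',blobs(p,R,t,(20,25,150),(40,200,255),0.037))
print('blue',blobs(p,R,t,(105,150,80),(125,255,255),0.041))
# deck corners: white poly
m=((h[...,1]<60)&(h[...,2]>170)).astype(np.uint8)
m=cv2.morphologyEx(m,cv2.MORPH_CLOSE,np.ones((15,15)))
n,l,s,c=cv2.connectedComponentsWithStats(m); i=l[int(115+310/3.7),int(216+300/3.7)]
ys,xs=np.where(l==i); P=np.array([world(p,R,t,a,b,0.037)[:2] for a,b in zip(xs,ys)],np.float32)
print(cv2.minAreaRect(P), cv2.boxPoints(cv2.minAreaRect(P)))
E
```

```text
brown [  9 168 108] [ 0.5121 -0.1933  0.0425]
mouth [ 31  43 248] [ 0.5923 -0.2204  0.0059]
blue [107 191 248] [ 0.6297 -0.2299  0.0423]
table [ 11 165 182] [ 0.5502 -0.0309  0.003 ]
deck [110   3 250] [ 0.554  -0.2136  0.0358]
brown [([0.5299, -0.142, 0.046], 76), ([0.5129, -0.1912, 0.046], 76), ([0.4878, -0.2471, 0.046], 74)]
yellow [([0.5543, -0.1101, 0.037], 45), ([0.5898, -0.2157, 0.037], 116), ([0.5036, -0.2877, 0.037], 46)]
blue [([0.6483, -0.2327, 0.041], 173)]
((0.5671269297599792, -0.2095334678888321), (0.18623094260692596, 0.21541976928710938), 74.30632019042969) [[ 0.43824512 -0.27004284]
 [ 0.64563435 -0.32831264]
 [ 0.69600874 -0.1490241 ]
 [ 0.4886195  -0.0907543 ]]
```

Call:
play_rows(
  series=[
    [[0.28,-0.183,0],[0,0,0]],
    [[0.28,-0.183,0],[0,0,0]],
    [[0.28,-0.183,0],[0,0,0]],
    [[0.28,-0.183,0],[0,0,0]],
    [[0.28,-0.183,0],[0,0,0]],
  ],
  claw=0.7,
  force=20,
)

```text
t: 1.82
eef_pos: [0.3615, -0.3886, 0.2485]
ee_rot: [0.0, 0.986, 0.169, 0.0]
ft_force: [0.2, 0.5, 0.7]
opening: 0.696
grip_force: 0.0
```

Call:
play_rows(
  series=[
    [[0.28,-0.183,0],[0,0,0]],
    [[0.28,-0.183,0],[0,0,0]],
    [[0.28,-0.183,0],[0,0,0]],
    [[0.28,-0.183,0],[0,0,0]],
    [[0.28,-0.183,0],[0,0,0]],
  ],
)

```text
t: 2.45
eef_pos: [0.5137, -0.1893, 0.2485]
ee_rot: [0.0, 0.986, 0.169, 0.0]
ft_force: [0.9, -1.1, -0.1]
opening: 0.704
grip_force: 0.0
```

Call:
play_rows(
  series=[
    [[0,0,0],[0,0,-0.055]],
    [[0,0,0.1],[0,0,-0.055]],
    [[0,0,0.2],[0,0,-0.055]],
    [[0,0,0.2],[0,0,-0.055]],
    [[0,0,0.1],[0,0,-0.055]],
  ],
)

```text
t: 3.08
eef_pos: [0.5121, -0.1904, 0.1568]
ee_rot: [-0.001, 0.823, 0.568, -0.001]
ft_force: [0.6, -0.5, 1.3]
opening: 0.698
grip_force: 0.0
```

```bash
cat >> h.py <<'E'
from scipy.spatial.transform import Rotation as Ro
YAW=-0.274
def to(X,yaw=YAW):
    """rows units from current pose to world X; and turn about tool z"""
    o=get_obs(); q=o['ee_rot']; T=Ro.from_quat([q[1],q[2],q[3],q[0]]).as_matrix()
    d=T.T@(np.array(X)-o['eef_pos']); ya=np.arctan2(T[1,1],T[0,1])
    print('t',round(o['t'],2),'tcp',o['eef_pos'].round(4),'yaw_y deg',np.degrees(ya).round(1),'zax',T[:,2].round(3),'open',round(o['opening'],3),'F',np.round(o['ft_force'],1))
    print('shift units',(d/.15).round(3),'turn units',round(-(yaw-ya)/np.pi,4))
E
python3 - <<'E'
from h import *
to([0.5129,-0.1912,0.10])
p,R,t=cam('wrist'); save(p,'w1.png'); print(-R.T@t)
E
```

```text
t 3.08 tcp [ 0.5121 -0.1904  0.1568] yaw_y deg -20.7 zax [-0.002  0.001 -1.   ] open 0.698 F [ 0.6 -0.5  1.3]
shift units [-0.003  0.008  0.379] turn units -0.0278
[ 0.53629087 -0.12634462  0.28330797]
```

View pics/w1.png

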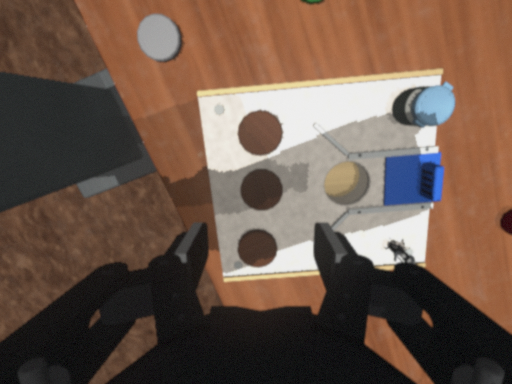

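The wrist view shows the three blanks at about (261,132), (262,188) and (257,247), the mouth at (347,183), the shutter on the right and the fingertips near (200,228) and (322,228).

```bash
python3 - <<'E'
from h import *
p,R,t=cam('wrist'); T=get_obs()['eef_pos']
for u,v in [(200,232),(322,232),(190,245),(330,245),(262,188),(347,183),(300,100)]: print((u,v),world(p,R,t,u,v).round(4))
f=p['frame'];h=cv2.cvtColor(f,cv2.COLOR_RGB2HSV)
print([h[v,u] for u,v in [(262,132),(262,188),(257,240),(347,170),(347,195)]])
print('brown',blobs(p,R,t,(0,60,20),(20,255,120),0.046,200))
print('yellow',blobs(p,R,t,(15,50,90),(40,200,255),0.037,200))
for r in find_in(p,'shutter_tab')[:2]+landmark_of(p,'shutter_tab')[:2]+landmark_of(p,'mouth')[:2]: print(r)
E
```

```text
(200, 232) [ 0.4867 -0.1691  0.1598]
(322, 232) [ 0.5439 -0.1901  0.1599]
(190, 245) [ 0.4857 -0.1683  0.1742]
(330, 245) [ 0.5444 -0.1897  0.1746]
(262, 188) [ 0.513  -0.1882  0.0467]
(347, 183) [ 0.5962 -0.2248  0.007 ]
(300, 100) [ 0.5709 -0.1272  0.0372]
[array([  9, 113, 111], dtype=uint8), array([13, 82, 59], dtype=uint8), array([ 12, 105,  73], dtype=uint8), array([ 20,  93, 184], dtype=uint8), array([ 18,  56, 114], dtype=uint8)]
brown [([0.5294, -0.141, 0.046], 1447), ([0.5124, -0.1898, 0.046], 1271), ([0.4871, -0.2446, 0.046], 1074)]
yellow [([0.5926, -0.1195, 0.037], 1629), ([0.5867, -0.2097, 0.037], 990), ([0.4881, -0.285, 0.037], 543)]
{'position': [0.6475, -0.2326, 0.0382], 'p': 0.79}
{'position': [0.6537, -0.1692, 0.078], 'p': 0.63}
{'position': [0.657, -0.24, 0.0478], 'p': 0.75}
{'position': [0.5879, -0.2135, 0.0373], 'p': 0.59}
```

Call:
play_rows(
  series=[
    [[0,0,0.1],[0,0,-0.028]],
    [[0,0,0.1],[0,0,0]],
    [[0,0,0.1],[0,0,0]],
    [[0,0,0],[0,0,0]],
    [[0,0,0],[0,0,0]],
  ],
)

```text
t: 3.95
eef_pos: [0.5131, -0.1905, 0.1135]
ee_rot: [0.0, 0.799, 0.602, 0.0]
ft_force: [0.1, 0.2, 0.3]
opening: 0.701
grip_force: 0.0
```

Call:
play_rows(
  series=[
    [[0,0,0.1],[0,0,0]],
    [[0,0,0.1],[0,0,0]],
    [[0,0,0.1],[0,0,0]],
    [[0,0,0.035],[0,0,0]],
    [[0,0,0],[0,0,0]],
  ],
  claw=0.56,
)

```text
t: 4.58
eef_pos: [0.5126, -0.1904, 0.0625]
ee_rot: [-0.0, 0.799, 0.602, -0.0]
ft_force: [-0.5, -0.3, 0.7]
opening: 0.562
grip_force: 0.0
```

Call:
play_rows(
  series=[
    [[0,0,0.01],[0,0,0]],
    [[0,0,0.01],[0,0,0]],
    [[0,0,0],[0,0,0]],
    [[0,0,0],[0,0,0]],
    [[0,0,0],[0,0,0]],
  ],
)

```text
t: 5.2
eef_pos: [0.5129, -0.1906, 0.0602]
ee_rot: [0.0, 0.799, 0.602, 0.0]
ft_force: [0.5, -0.1, 0.1]
opening: 0.564
grip_force: 0.0
```

```bash
python3 - <<'E'
from h import *
to([0.5129,-0.1912,0.10])
p,R,t=cam('wrist'); save(p,'w2.png')
E
```

```text
t 5.2 tcp [ 0.5129 -0.1906  0.0602] yaw_y deg -16.0 zax [ 0. -0. -1.] open 0.564 F [ 0.5 -0.1  0.1]
shift units [-0.004  0.001 -0.266] turn units -0.0017
```

View pics/w2.png

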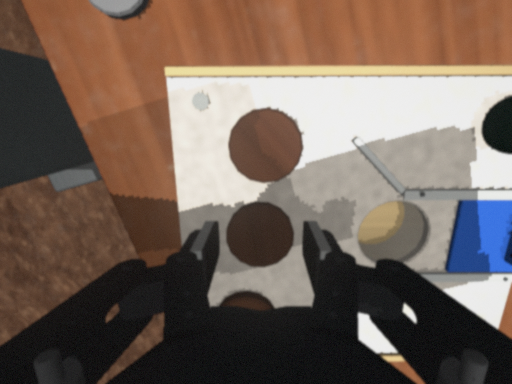

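The fingers straddle blank b at (260,233) evenly along the closing line. I'll lower until the deck is touched.

Call:
play_rows(
  series=[
    [[0,0,0.013],[0,0,0]],
    [[0,0,0.013],[0,0,0]],
    [[0,0,0.013],[0,0,0]],
    [[0,0,0],[0,0,0]],
    [[0,0,0],[0,0,0]],
  ],
)

```text
t: 5.88
eef_pos: [0.5128, -0.1906, 0.0542]
ee_rot: [0.0, 0.799, 0.602, -0.0]
ft_force: [-0.1, 0.1, -0.2]
opening: 0.557
grip_force: 0.0
```

```bash
python3 - <<'E'
from h import *
to([0.5129,-0.1912,0.10])
p,R,t=cam('wrist')
for u,v in [(205,222),(208,225),(318,222),(312,225),(260,233),(212,226)]: print((u,v),world(p,R,t,u,v).round(4))
E
```

```text
t 5.88 tcp [ 0.5128 -0.1906  0.0542] yaw_y deg -16.0 zax [-0. -0. -1.] open 0.557 F [-0.1  0.1 -0.2]
shift units [-0.004  0.002 -0.305] turn units -0.0016
(205, 222) [ 0.4868 -0.1709  0.0462]
(208, 225) [ 0.4894 -0.1713  0.0511]
(318, 222) [ 0.5469 -0.192   0.0375]
(312, 225) [ 0.542  -0.1866  0.0508]
(260, 233) [ 0.514  -0.1848  0.0476]
(212, 226) [ 0.4915 -0.172   0.0521]
```

Call:
play_rows(
  series=[
    [[0,0,0.013],[0,0,0]],
    [[0,0,0],[0,0,0]],
    [[0,0,0],[0,0,0]],
    [[0,0,0],[0,0,0]],
    [[0,0,0],[0,0,0]],
  ],
)

```text
t: 6.55
eef_pos: [0.5128, -0.1905, 0.0523]
ee_rot: [0.0, 0.799, 0.602, -0.0]
ft_force: [-0.1, 0.4, -0.3]
opening: 0.559
grip_force: 0.0
```

Call:
play_rows(
  series=[
    [[0,0,0.013],[0,0,0]],
    [[0,0,0],[0,0,0]],
    [[0,0,0],[0,0,0]],
    [[0,0,0],[0,0,0]],
    [[0,0,0],[0,0,0]],
  ],
)

```text
t: 7.18
eef_pos: [0.513, -0.1906, 0.0514]
ee_rot: [0.0, 0.799, 0.602, 0.0]
ft_force: [-4.9, 0.2, 15.5]
opening: 0.56
grip_force: 7.7
```

Call:
play_rows(
  series=[
    [[0,0,0.013],[0,0,0]],
    [[0,0,0],[0,0,0]],
    [[0,0,0],[0,0,0]],
    [[0,0,0],[0,0,0]],
    [[0,0,0],[0,0,0]],
  ],
)

```text
t: 7.8
eef_pos: [0.5131, -0.1906, 0.0513]
ee_rot: [0.001, 0.799, 0.602, -0.0]
ft_force: [-11.6, 2.4, 38.8]
opening: 0.56
grip_force: 20.0
```

Call:
play_rows(
  series=[
    [[0,0,-0.03],[0,0,0]],
    [[0,0,-0.03],[0,0,0]],
    [[0,0,0],[0,0,0]],
    [[0,0,0],[0,0,0]],
    [[0,0,0],[0,0,0]],
  ],
)

```text
t: 8.43
eef_pos: [0.5126, -0.1905, 0.057]
ee_rot: [-0.0, 0.799, 0.602, -0.0]
ft_force: [-0.2, 0.2, -0.6]
opening: 0.56
grip_force: 0.0
```

Call:
play_rows(
  series=[
    [[0,0,0],[0,0,0]],
    [[0,0,0],[0,0,0]],
    [[0,0,0],[0,0,0]],
    [[0,0,0],[0,0,0]],
    [[0,0,0],[0,0,0]],
  ],
  claw=0.4,
)

```text
t: 9.05
eef_pos: [0.5128, -0.1905, 0.0573]
ee_rot: [0.0, 0.799, 0.602, -0.0]
ft_force: [-0.1, -0.4, 0.1]
opening: 0.447
grip_force: 20.1
```

```bash
python3 - <<'E'
from h import *
to([0.5903,-0.2160,0.0575])
p,R,t=cam('wrist'); save(p,'w3.png')
print('brown',blobs(p,R,t,(0,60,20),(20,255,120),0.046,200))
E
```

```text
t 9.05 tcp [ 0.5128 -0.1905  0.0573] yaw_y deg -16.0 zax [ 0. -0. -1.] open 0.447 F [-0.1 -0.4  0.1]
shift units [-0.021  0.543 -0.001] turn units -0.0017
brown [([0.4107, -0.1534, 0.046], 20847), ([0.5294, -0.1407, 0.046], 4272), ([0.513, -0.1892, 0.046], 3427), ([0.4934, -0.2295, 0.046], 500), ([0.4191, -0.2131, 0.046], 225), ([0.4201, -0.2421, 0.046], 1076)]
```

View pics/w3.png

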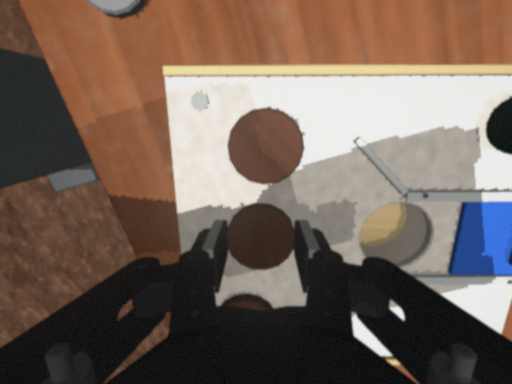

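Blank b is gripped at centre (261,237), and the mouth is at about (395,233). I'll use those two points for the shift.

```bash
python3 - <<'E'
from h import *
p,R,t=cam('wrist')
U=np.array([[np.cos(YAW),np.sin(YAW)],[-np.sin(YAW),np.cos(YAW)]])
for L,z in (((358,233),(432,233),(395,201),(395,265)),.037),(((227,237),(295,237),(261,204),(261,270)),.046):
    W=np.array([world(p,R,t,u,v,z)[:2] for u,v in L]); print(np.linalg.norm(W[0]-W[1]),np.linalg.norm(W[2]-W[3]),W.mean(0)); c=W.mean(0)
    if z==.037:m=c
print('mag delta',U@(m-c))
E
```

```text
0.04450938752841448 0.042363334453857926 [ 0.59010862 -0.2138881 ]
0.03855592309720525 0.040999394688601316 [ 0.5130833  -0.18988422]
mag delta [ 0.08064707 -0.0022666 ]
```

Call:
play_rows(
  series=[
    [[-0.007,0.134,0],[0,0,0]],
    [[-0.007,0.134,0],[0,0,0]],
    [[0,0.134,0],[0,0,0]],
    [[0,0.137,0],[0,0,0]],
    [[0,0,0],[0,0,0]],
  ],
)

```text
t: 9.78
eef_pos: [0.5911, -0.215, 0.0572]
ee_rot: [0.0, 0.799, 0.602, 0.0]
ft_force: [0.2, 0.2, 0.7]
opening: 0.448
grip_force: 20.2
```

Call:
play_rows(
  series=[
    [[0,0,0],[0,0,0]],
    [[0,0,0],[0,0,0]],
    [[0,0,0],[0,0,0]],
    [[0,0,0],[0,0,0]],
    [[0,0,0],[0,0,0]],
  ],
  claw=0.53,
)

```text
t: 10.4
eef_pos: [0.5899, -0.2148, 0.0574]
ee_rot: [0.0, 0.799, 0.602, -0.0]
ft_force: [-0.1, 0.8, 0.0]
opening: 0.529
grip_force: 0.0
```

```bash
python3 - <<'E'
from h import *
to([0.5299,-0.1420,0.0575])
p,R,t=cam('wrist'); save(p,'w4.png')
for d in range(200,290,10): print(d,[world(p,R,t,u,d)[2].round(4) for u in (235,245,255,265,275,285)])
E
```

```text
t 10.4 tcp [ 0.5899 -0.2148  0.0574] yaw_y deg -16.0 zax [ 0. -0. -1.] open 0.529 F [-0.1  0.8  0. ]
shift units [ 0.357 -0.518 -0.001] turn units -0.0017
200 [np.float64(0.0383), np.float64(0.0381), np.float64(0.0162), np.float64(0.0154), np.float64(0.0381), np.float64(0.0378)]
210 [np.float64(0.0158), np.float64(0.0151), np.float64(0.0169), np.float64(0.0161), np.float64(0.0158), np.float64(0.0147)]
220 [np.float64(0.0164), np.float64(0.0154), np.float64(0.016), np.float64(0.015), np.float64(0.0159), np.float64(0.0159)]
230 [np.float64(0.0159), np.float64(0.016), np.float64(0.0165), np.float64(0.0149), np.float64(0.0155), np.float64(0.0066)]
240 [np.float64(0.0204), np.float64(0.0159), np.float64(0.0155), np.float64(0.0155), np.float64(0.0064), np.float64(0.0158)]
250 [np.float64(0.0331), np.float64(0.0231), np.float64(0.0179), np.float64(0.0178), np.float64(0.0215), np.float64(0.0299)]
260 [np.float64(0.0375), np.float64(0.0357), np.float64(0.0323), np.float64(0.0316), np.float64(0.0343), np.float64(0.0378)]
270 [np.float64(0.037), np.float64(0.0376), np.float64(0.0374), np.float64(0.0372), np.float64(0.0376), np.float64(0.0379)]
280 [np.float64(0.0379), np.float64(0.0374), np.float64(0.0408), np.float64(0.0435), np.float64(0.0437), np.float64(0.0431)]
```

View pics/w4.png

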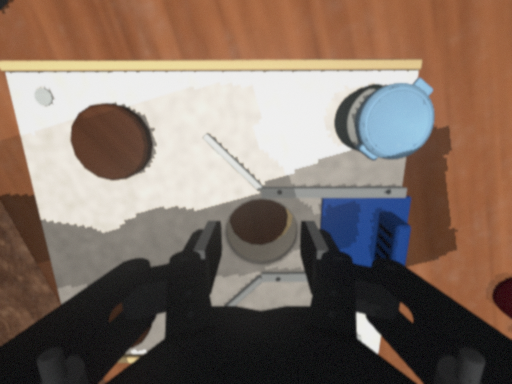

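Blank b lies flat at the bottom, with its top at z 0.0155. Blank c next.

Call:
play_rows(
  series=[
    [[0,0,-0.16],[0,0,0]],
    [[0.09,-0.13,0],[0,0,0]],
    [[0.09,-0.13,0],[0,0,0]],
    [[0.09,-0.13,0],[0,0,0]],
    [[0.09,-0.128,0],[0,0,0]],
  ],
  claw=0.6,
)

```text
t: 11.08
eef_pos: [0.5297, -0.1409, 0.0814]
ee_rot: [0.0, 0.799, 0.602, 0.0]
ft_force: [0.4, 1.0, 0.6]
opening: 0.601
grip_force: 0.0
```

```bash
python3 - <<'E'
from h import *
to([0.5296,-0.1415,0.0575])
p,R,t=cam('wrist')
print('brown',blobs(p,R,t,(0,60,20),(20,255,130),0.046,200))
p,R,t=cam('top')
print('brown',blobs(p,R,t,(0,100,30),(14,255,125),0.046))
E
```

```text
t 11.07 tcp [ 0.5297 -0.1409  0.0814] yaw_y deg -16.0 zax [ 0. -0. -1.] open 0.601 F [0.4 1.  0.6]
shift units [-0.004  0.     0.16 ] turn units -0.0017
brown [([0.6373, -0.1254, 0.046], 458), ([0.5298, -0.1398, 0.046], 2523), ([0.4543, -0.1252, 0.046], 1160), ([0.4002, -0.1546, 0.046], 766), ([0.4085, -0.2133, 0.046], 573)]
brown [([0.6025, -0.1041, 0.046], 110)]
```

Call:
play_rows(
  series=[
    [[-0.002,0,0.08],[0,0,0]],
    [[0,0,0.08],[0,0,0]],
    [[0,0,0],[0,0,0]],
    [[0,0,0],[0,0,0]],
    [[0,0,0],[0,0,0]],
  ],
)

```text
t: 11.8
eef_pos: [0.5304, -0.1419, 0.0575]
ee_rot: [0.0, 0.799, 0.602, 0.0]
ft_force: [-0.4, 0.5, 0.4]
opening: 0.606
grip_force: 0.0
```

Call:
play_rows(
  series=[
    [[0,0,0],[0,0,0]],
    [[0,0,0],[0,0,0]],
    [[0,0,0],[0,0,0]],
    [[0,0,0],[0,0,0]],
    [[0,0,0],[0,0,0]],
  ],
  claw=0.4,
)

```text
t: 12.42
eef_pos: [0.5304, -0.1419, 0.0577]
ee_rot: [0.0, 0.799, 0.602, 0.0]
ft_force: [0.0, 0.0, 5.3]
opening: 0.451
grip_force: 20.2
```

Call:
play_rows(
  series=[
    [[-0.09,0,0],[0,0,0]],
    [[-0.09,0,0],[0,0,0]],
    [[-0.09,0,0],[0,0,0]],
    [[-0.09,0,0],[0,0,0]],
    [[0,0,0],[0,0,0]],
  ],
)

```text
t: 13.05
eef_pos: [0.5148, -0.1963, 0.0577]
ee_rot: [0.001, 0.799, 0.601, -0.0]
ft_force: [-0.4, -1.0, 5.7]
opening: 0.45
grip_force: 20.2
```

```bash
python3 - <<'E'
from h import *
to([0.590,-0.2148,0.0575])
p,R,t=cam('wrist'); T=get_obs()['eef_pos']
print('brown',T,blobs(p,R,t,(0,60,20),(20,255,130),0.046,200))
E
```

```text
t 13.05 tcp [ 0.5148 -0.1963  0.0577] yaw_y deg -16.1 zax [ 0.001 -0.001 -1.   ] open 0.45 F [-0.4 -1.   5.7]
shift units [0.021 0.516 0.001] turn units -0.0025
brown [ 0.51491544 -0.19588529  0.05765418] [([0.4125, -0.159, 0.046], 21140), ([0.5814, -0.2025, 0.046], 1541), ([0.515, -0.1946, 0.046], 3364), ([0.4924, -0.2323, 0.046], 891), ([0.4209, -0.2188, 0.046], 222), ([0.4215, -0.248, 0.046], 1069), ([0.5766, -0.3117, 0.046], 260)]
```

Call:
play_rows(
  series=[
    [[0.01,0.13,0],[0,0,0]],
    [[0.01,0.13,0],[0,0,0]],
    [[0,0.13,0],[0,0,0]],
    [[0,0.127,0],[0,0,0]],
    [[0,0,0],[0,0,0]],
  ],
)

```text
t: 13.72
eef_pos: [0.5909, -0.2133, 0.0569]
ee_rot: [0.0, 0.799, 0.601, 0.0]
ft_force: [0.2, 0.0, 1.3]
opening: 0.451
grip_force: 20.9
```

Call:
play_rows(
  series=[
    [[0,0,0],[0,0,0]],
    [[0,0,0],[0,0,0]],
    [[0,0,0],[0,0,0]],
    [[0,0,0],[0,0,0]],
    [[0,0,0],[0,0,0]],
  ],
  claw=0.53,
)

```text
t: 14.35
eef_pos: [0.5905, -0.2122, 0.0574]
ee_rot: [0.0, 0.799, 0.602, -0.0]
ft_force: [-0.4, -0.4, 0.3]
opening: 0.533
grip_force: 0.0
```

```bash
python3 - <<'E'
from h import *
to([0.4876,-0.2462,0.0575])
p,R,t=cam('wrist'); save(p,'w5.png')
for d in range(200,270,10): print(d,[world(p,R,t,u,d)[2].round(4).item() for u in (235,245,255,265,275,285)])
E
```

```text
t 14.35 tcp [ 0.5905 -0.2122  0.0574] yaw_y deg -16.0 zax [-0. -0. -1.] open 0.533 F [-0.4 -0.4  0.3]
shift units [-0.407 -0.597 -0.001] turn units -0.0016
200 [0.0389, 0.0386, 0.0366, 0.0425, 0.0435, 0.0438]
210 [0.0375, 0.0249, 0.0252, 0.0261, 0.0258, 0.0384]
220 [0.0248, 0.0252, 0.025, 0.025, 0.0241, 0.0251]
230 [0.0242, 0.0247, 0.0251, 0.025, 0.0251, 0.0239]
240 [0.023, 0.025, 0.0242, 0.0241, 0.0242, 0.0252]
250 [0.0277, 0.0174, 0.0251, 0.0237, 0.0255, 0.024]
260 [0.0387, 0.0291, 0.0268, 0.026, 0.0293, 0.0358]
```

View pics/w5.png

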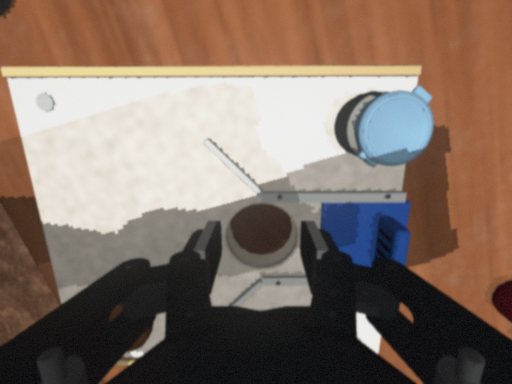

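Blank c lies flat on b, with its top at z 0.025. Blank a is next.

Call:
play_rows(
  series=[
    [[0,0,-0.16],[0,0,0]],
    [[-0.101,-0.149,0],[0,0,0]],
    [[-0.101,-0.149,0],[0,0,0]],
    [[-0.101,-0.149,0],[0,0,0]],
    [[-0.101,-0.149,0],[0,0,0]],
  ],
  claw=0.6,
)

```text
t: 15.02
eef_pos: [0.4871, -0.2461, 0.0814]
ee_rot: [0.0, 0.799, 0.602, 0.0]
ft_force: [-0.1, -0.5, -0.4]
opening: 0.601
grip_force: 0.0
```

```bash
python3 - <<'E'
from h import *
to([0.4875,-0.2459,0.0577])
p,R,t=cam('wrist')
print('brown',blobs(p,R,t,(0,60,20),(20,255,130),0.046,200))
E
```

```text
t 15.03 tcp [ 0.4871 -0.2461  0.0814] yaw_y deg -16.0 zax [ 0. -0. -1.] open 0.601 F [-0.1 -0.5 -0.4]
shift units [0.002 0.002 0.158] turn units -0.0016
brown [([0.5815, -0.211, 0.046], 2353), ([0.4869, -0.2452, 0.046], 2539), ([0.4644, -0.2967, 0.046], 2840), ([0.6032, -0.3328, 0.046], 478)]
```

Call:
play_rows(
  series=[
    [[0.002,0.002,0.08],[0,0,0]],
    [[0,0,0.078],[0,0,0]],
    [[0,0,0],[0,0,0]],
    [[0,0,0],[0,0,0]],
    [[0,0,0],[0,0,0]],
  ],
)

```text
t: 15.7
eef_pos: [0.4887, -0.2455, 0.0578]
ee_rot: [0.0, 0.799, 0.602, 0.0]
ft_force: [1.3, 0.3, 0.3]
opening: 0.595
grip_force: 0.0
```

Call:
play_rows(
  series=[
    [[0,0,0],[0,0,0]],
    [[0,0,0],[0,0,0]],
    [[0,0,0],[0,0,0]],
    [[0,0,0],[0,0,0]],
    [[0,0,0],[0,0,0]],
  ],
  claw=0.4,
)

```text
t: 16.32
eef_pos: [0.4886, -0.2456, 0.058]
ee_rot: [0.0, 0.799, 0.602, 0.0]
ft_force: [-0.4, 1.4, 5.5]
opening: 0.448
grip_force: 20.2
```

Call:
play_rows(
  series=[
    [[0.097,0,0],[0,0,0]],
    [[0.097,0,0],[0,0,0]],
    [[0.097,0,0],[0,0,0]],
    [[0.097,0,0],[0,0,0]],
    [[0,0,0],[0,0,0]],
  ],
)

```text
t: 16.95
eef_pos: [0.5051, -0.1884, 0.058]
ee_rot: [0.0, 0.798, 0.603, 0.001]
ft_force: [-0.0, 1.7, 6.0]
opening: 0.451
grip_force: 20.2
```

```bash
python3 - <<'E'
from h import *
to([0.590,-0.2144,0.0575])
p,R,t=cam('wrist'); T=get_obs()['eef_pos']
print('brown',T,blobs(p,R,t,(0,60,20),(20,255,130),0.046,200))
E
```

```text
t 16.95 tcp [ 0.5051 -0.1884  0.058 ] yaw_y deg -15.9 zax [ 0.001  0.    -1.   ] open 0.451 F [-0.   1.7  6. ]
shift units [-0.012  0.592  0.004] turn units -0.001
brown [ 0.50494443 -0.18913049  0.05797585] [([0.4072, -0.1476, 0.046], 23163), ([0.5825, -0.2042, 0.046], 2041), ([0.5048, -0.1883, 0.046], 3328), ([0.411, -0.2116, 0.046], 229), ([0.4121, -0.2406, 0.046], 1067), ([0.5697, -0.3073, 0.046], 213)]
```

Call:
play_rows(
  series=[
    [[-0.012,0.148,0],[0,0,0]],
    [[0,0.148,0],[0,0,0]],
    [[0,0.148,0],[0,0,0]],
    [[0,0.148,0],[0,0,0]],
    [[0,0,0],[0,0,0]],
  ],
)

```text
t: 17.62
eef_pos: [0.5898, -0.2167, 0.0572]
ee_rot: [0.0, 0.799, 0.602, 0.0]
ft_force: [0.9, 0.1, 1.0]
opening: 0.448
grip_force: 20.6
```

Call:
play_rows(
  series=[
    [[0,0,0],[0,0,0]],
    [[0,0,0],[0,0,0]],
    [[0,0,0],[0,0,0]],
    [[0,0,0],[0,0,0]],
    [[0,0,0],[0,0,0]],
  ],
  claw=0.53,
)

```text
t: 18.25
eef_pos: [0.5891, -0.2158, 0.0577]
ee_rot: [0.0, 0.799, 0.602, -0.0]
ft_force: [0.7, 0.4, 0.1]
opening: 0.529
grip_force: 0.0
```

```bash
python3 - <<'E'
from h import *
to([0.6565+.03,-0.235-.008,0.0575])
p,R,t=cam('wrist'); save(p,'w6.png')
for d in range(200,270,10): print(d,[world(p,R,t,u,d)[2].round(4).item() for u in (235,245,255,265,275,285)])
E
```

```text
t 18.25 tcp [ 0.5891 -0.2158  0.0577] yaw_y deg -16.0 zax [-0. -0. -1.] open 0.529 F [0.7 0.4 0.1]
shift units [0.005 0.674 0.001] turn units -0.0017
200 [0.039, 0.0375, 0.0328, 0.033, 0.0345, 0.0382]
210 [0.0334, 0.0341, 0.0342, 0.0338, 0.0346, 0.0329]
220 [0.0343, 0.0336, 0.0343, 0.0342, 0.0344, 0.0345]
230 [0.033, 0.034, 0.0334, 0.034, 0.0336, 0.0336]
240 [0.0232, 0.0344, 0.0337, 0.0332, 0.0344, 0.033]
250 [0.0357, 0.0249, 0.0339, 0.0339, 0.0342, 0.0311]
260 [0.038, 0.0377, 0.0355, 0.0337, 0.0376, 0.038]
```

View pics/w6.png

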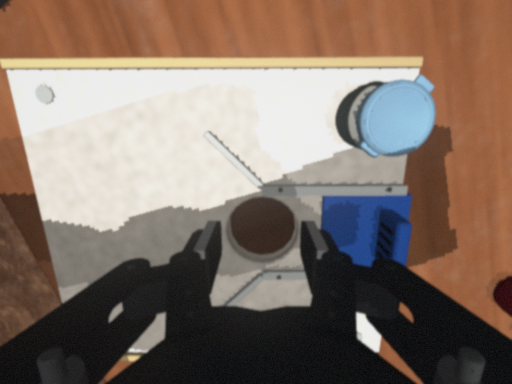

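All three blanks lie flat, with the stack top at z 0.034. Next I'll pinch the shutter tab and pull it closed.

Call:
play_rows(
  series=[
    [[0,0,-0.25],[0,0,0]],
    [[0.004,0.12,0],[0,0,0]],
    [[0,0.12,0],[0,0,0]],
    [[0,0.12,0],[0,0,0]],
    [[0,0.106,0],[0,0,0]],
  ],
)

```text
t: 18.92
eef_pos: [0.6571, -0.2347, 0.0951]
ee_rot: [0.0, 0.799, 0.602, -0.0]
ft_force: [-0.6, -0.4, -0.2]
opening: 0.532
grip_force: 0.0
```

Call:
play_rows(
  series=[
    [[0,0,0],[0,0,0]],
    [[0,0,0.08],[0,0,0]],
    [[0,0,0.08],[0,0,0]],
    [[0,0,0.075],[0,0,0]],
    [[0,0,0],[0,0,0]],
  ],
)

```text
t: 19.55
eef_pos: [0.6554, -0.2343, 0.0583]
ee_rot: [-0.001, 0.799, 0.602, -0.001]
ft_force: [0.4, -0.2, 0.2]
opening: 0.53
grip_force: 0.0
```

Call:
play_rows(
  series=[
    [[0,0,0],[0,0,0]],
    [[0,0,0],[0,0,0]],
    [[0,0,0],[0,0,0]],
    [[0,0,0],[0,0,0]],
    [[0,0,0],[0,0,0]],
  ],
  claw=0.02,
)

```text
t: 20.18
eef_pos: [0.657, -0.2346, 0.0605]
ee_rot: [0.0, 0.799, 0.602, 0.0]
ft_force: [-0.3, 0.2, 4.3]
opening: 0.086
grip_force: 25.5
```

```bash
python3 - <<'E'
from h import *
m=np.array([.5902,-.2150]); f=m+.012*np.array([np.cos(YAW),np.sin(YAW)])
to([*f,0.060])
E
```

```text
t 20.18 tcp [ 0.657  -0.2346  0.0605] yaw_y deg -16.0 zax [ 0.001 -0.    -1.   ] open 0.086 F [-0.3  0.2  4.3]
shift units [ 0.004 -0.384  0.003] turn units -0.0016
```

Call:
play_rows(
  series=[
    [[0,-0.09,0],[0,0,0]],
    [[0,-0.09,0],[0,0,0]],
    [[0,-0.09,0],[0,0,0]],
    [[0,-0.09,0],[0,0,0]],
    [[0,-0.02,0],[0,0,0]],
  ],
)

```text
t: 20.8
eef_pos: [0.6016, -0.219, 0.0605]
ee_rot: [0.001, 0.799, 0.602, 0.0]
ft_force: [5.6, -2.7, -1.2]
opening: 0.087
grip_force: 24.8
```

Call:
play_rows(
  series=[
    [[0,-0.01,0],[0,0,0]],
    [[0,0,0],[0,0,0]],
    [[0,0,0],[0,0,0]],
    [[0,0,0],[0,0,0]],
    [[0,0,0],[0,0,0]],
  ],
)

```text
t: 21.42
eef_pos: [0.6016, -0.219, 0.0605]
ee_rot: [0.001, 0.799, 0.602, 0.001]
ft_force: [5.2, -2.5, 3.8]
opening: 0.082
grip_force: 25.4
```

The tab is against its stop at the expected place, with about 6 N on it. I'll press a touch more, then release and retreat.

Call:
play_rows(
  series=[
    [[0,-0.01,0],[0,0,0]],
    [[0,0,0],[0,0,0]],
    [[0,0,0],[0,0,0]],
    [[0,0,0],[0,0,0]],
    [[0,0,0],[0,0,0]],
  ],
)

```text
t: 22.05
eef_pos: [0.6015, -0.2189, 0.0605]
ee_rot: [0.002, 0.799, 0.602, 0.002]
ft_force: [9.5, -3.8, -0.3]
opening: 0.088
grip_force: 24.8
```

Call:
play_rows(
  series=[
    [[0,0.02,0],[0,0,0]],
    [[0,0,0],[0,0,0]],
    [[0,0,0],[0,0,0]],
    [[0,0,0],[0,0,0]],
    [[0,0,0],[0,0,0]],
  ],
  claw=0.45,
)

```text
t: 22.68
eef_pos: [0.6016, -0.2188, 0.0598]
ee_rot: [-0.0, 0.799, 0.602, -0.0]
ft_force: [-0.3, -0.3, 0.0]
opening: 0.451
grip_force: 0.0
```

Call:
play_rows(
  series=[
    [[0,0,-0.2],[0,0,0]],
    [[0,0,-0.2],[0,0,0]],
    [[0,0,-0.2],[0,0,0]],
    [[0,0,-0.1],[0,0,0]],
    [[0,0,0],[0,0,0]],
  ],
)

```text
t: 23.3
eef_pos: [0.6022, -0.219, 0.1656]
ee_rot: [0.001, 0.799, 0.602, 0.0]
ft_force: [0.1, 0.2, -1.0]
opening: 0.447
grip_force: 0.0
```

```bash
python3 - <<'E'
from h import *
m=np.array([.5902,-.2150]); U=np.array([np.cos(YAW),np.sin(YAW)])
p,R,t=cam('wrist'); save(p,'w7.png')
for r in landmark_of(p,'shutter_tab')[:2]+landmark_of(p,'mini_grey')[:1]+landmark_of(p,'pot_3')[:1]: print(r, (np.array(r['position'][:2])-m)@U)
E
```

```text
{'position': [0.5989, -0.2198, 0.0484], 'p': 0.73} 0.009674262496272297
{'position': [0.6223, -0.2938, 0.0309], 'p': 0.68} 0.05222459889242685
{'position': [0.6563, -0.1693, 0.0377], 'p': 0.94} 0.051268517014771475
```

View pics/w7.png

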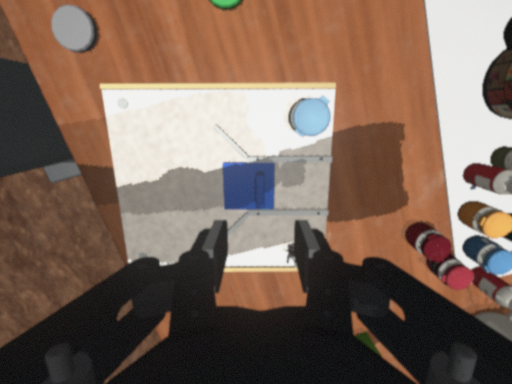

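The shutter covers the mouth at (248,185), the bystanders are in place and the gripper is clear, so I'm handing in.

```bash
python3 -c "
from workcell import *
print(job_done())"
```

```text
the job is handed in; nothing more can be done
None
```

All three blanks lie flat in the tube and the shutter is closed against its stop; the pot and figure read unmoved, the rest were not rechecked, and the job is handed in at about 23 s of the 64 s, with no verdict returned.

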